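Clamp and latch the vacuum trap, then start the pump

TASK

The lid stands loose on the steel vacuum trap: swing the open half of its clamp ring fully shut round the two flanges and flip the latch lever all the way down over it. Only when it is latched, press the wide start key on the white controller until it registers, and let go. Keep the lid seated, leave the small round keys alone and do not push the other bench things about.

Things in the scene. Friction and masses are not known exactly. Their poses are not given: they have to be found in the camera images.
- trap_seat (a point): Steel vapour trap: upright pot (76 mm wide, flange 90 mm) on a fixed 170 x 150 x 12 mm base plate. Point: centre of its flange face, 90 mm above the bench. Its axes are the trap's: z up, x from ring hinge towards latch, y to the swinging half's side. The ring (outer radius 60 mm) spans heights 73 to 104 mm; its fixed half is on the -y side.
- lid_face (a point): Centre of the sealing face of the loose flanged steel lid (flange 90 mm wide, 8 mm thick, dome and hose stub up to 50 mm above this face, a 10 mm spigot below it, 0.3 to 0.55 kg). It already stands on the pot, only its weight holds it.
- ring_hinge (a point): Vertical hinge axis of the swinging clamp half, 68 mm from the trap's axis on its -x side, 91 mm above the bench. Axes as the trap's; does not move with the ring.
- clamp_ring (a joint): Angle of the swinging half of the steel clamp ring about ring_hinge: 0 = fully closed round the flanges, positive = swung open (anticlockwise from above), up to 1.5. It moves lightly (about 1 N at the ear) and stays where left.
- ear (a point): Centre of the outer face of the upright ear (23 mm wide, 36 high, 11 thick; heights 79 to 115 mm) at the swinging half's free end. Its y axis points out of that face; pushing it there, 167 mm from the hinge, closes the ring. Closed, it lies 98 mm along x, 14 along y from the trap's axis. A lug, top at 98 mm, joins it to the ring; the latch hooks over this.
- latch_pivot (a point): Level pivot axis (along the trap's x) of the latch on the fixed lug: 70 mm along x, -20 mm along y from the trap's axis, 86 mm above the bench. Axes as the trap's; does not move with the latch.
- latch (a joint): Angle of the dark steel latch lever (22 mm wide, 85 mm long from pivot): 0 = level over both lugs, latched; pi/2 = upright; more = leaning back to -y, up to 2.4. Latched, its tooth hangs behind the swinging half's lug, so it goes fully down only with the ring within about 0.03 rad of closed, else it strikes the lug. Needs about 1 N at the pad, stays where left.
- latch_pad (a point): Middle of the outer (when latched, upper) face of the lever's 26 x 22 mm end pad, 73 mm from the pivot along the lever and 23 mm square to it. Its z axis points out of that face: press against it. Moves with the latch. Latched, it lies 70 mm along x, 53 mm along y from the trap's axis, 109 mm above the bench.
- key_top (a point): Centre of the top of the wide start key, a flat white membrane key 34 x 60 mm on the top of the low white controller box (130 x 160 mm, 52 mm high), 54.5 mm above the bench. Axes: z up, y along its long side; two small round keys lie 75 mm from it along -y and a black display behind it (+x).
- start_key (a joint): Travel of the start key in m, stiff (5 N per mm, stop at 0.0014 m): it registers at about 4.5 N (0.0009 m) and springs back when let go. Press with about 6 to 10 N.
- small_key_a (a joint): Travel of one small round key, 20 mm wide (not to be pressed).
- small_key_b (a joint): Travel of the other small round key, 20 mm wide (not to be pressed).
- spray_mid (a point): Bystander, leave alone: white spray bottle with trigger head, 215 mm tall; point at about mid height.
- reagent_mid (a point): Bystander, leave alone: glass bottle with blue cap, 150 mm tall; point at about mid height.
- tub_mid (a point): Bystander, leave alone: yellow plastic tub with lid, 126 x 96 x 58 mm; point at about mid height.
- tip_rack_mid (a point): Bystander, leave alone: clear pipette-tip rack, 75 x 110 x 52 mm; point at about mid height.
- beaker_mid (a point): Bystander, leave alone: glass beaker, 80 mm wide, 100 mm tall; point at about mid height.
- dishes_mid (a point): Bystander, leave alone: stack of clear dishes, 62 mm wide, 35 mm tall; point at about mid height.
- tube_rack_mid (a point): Bystander, leave alone: blue rack with capped tubes, 70 x 160 x 95 mm; point at about mid height.
- pipette_mid (a point): Bystander, leave alone: white hand pipette lying flat, 265 mm long; point at about mid height.
Not all that is in view belongs to the job. What is shaped like the part that bears lid_face but red is not meant. Of the things that look like the part that bears key_top, the larger one is meant.

How it is judged:
On the way, in this order (a step that is already met when the one before it is completed fails the run):
1. the clamp ring is swung shut round both flanges (value of joint clamp_ring below 0.05 rad), for 0.2 s.
2. the latch is down over the closed ring (value of joint clamp_ring below 0.05 rad and value of joint latch below 0.12 rad), for 0.2 s.
3. the wide start key is pressed until it registers (all of step 2 and value of joint start_key above 0.0009 m), for 0.05 s.
At the end, for the whole second after the job is handed in: The clamp ring is closed (within 0.05 rad), the latch is down (within 0.12 rad), the lid sits on the pot within 6 mm and 0.08 rad of level, and the start key, pressed after latching, is released (all of step 2 and distance between lid_face and trap_seat below 0.006 m and angle between lid_face's own z axis and vertical below 0.08 rad and value of joint start_key below 0.0005 m); the robot touches nothing.
It fails at once if the start key is pressed while the latch is still up (value of joint start_key above 0.0009 m and value of joint latch above 0.12 rad).
It fails at once if a small round key is pressed (value of joint any of small_key_a, small_key_b above 0.0009 m).
It fails at once if another bench thing is pushed more than 40 mm (distance of any of spray_mid, reagent_mid, tub_mid, tip_rack_mid, beaker_mid, dishes_mid, tube_rack_mid, pipette_mid from where it was at the start of the episode above 0.04 m).
It also fails if it takes over 61 s, if anything falls off the work surface, if the arm or the gripper's body presses on something with over 40 N, if the wrist force passes 120 N, or if a joint passes its speed limit or range.

ROBOT

A 6-joint arm with a two-finger parallel gripper is mounted at the origin on the work surface. World frame = base frame: x ahead of the robot, y to its left, z up, the work surface at z = 0. Lengths are in m, angles in rad, forces in N, time in s.
With the tool pointing down it reaches from about 0.25 to 0.725 m from the base axis. Payload 4 kg.
Tool frame: the origin (TCP) lies between the finger pads; the fingertips stand 8 mm ahead of it and the grasp point (between the pads) lies 11 mm behind it; z points along the fingers, y is the direction in which the jaws open and shut (so a half turn about z gives the same grasp; the last joint's range is limited). The gripper opens to 85 mm and grips with 20 to 120 N. Pads are 22 mm wide; open, the fingers measure 114 mm over their backs; the gripper's body (76 mm by 85 mm) begins 54 mm behind the grasp point. The pads swing forward as they close: fully open they stand 13 mm farther back than shut.
Start: joints at [1.223, 0.241, 0.005, 1.335, 0, 1.571], TCP at [0.17, 0.47, 0.239] pointing down, gripper open.
Joint ranges: [-2.72, 2.72], [-1.05, 1.87], [-1.09, 1.28], [-1.99, 2.15], [-1.42, 1.44], [-3.14, 3.14]. Speed limits (rad/s): [2.79, 2.79, 3.14, 3.14, 3.14, 3.14].

INTERFACE

Orientations are given as a unit quaternion [x, y, z, w].
In Python, from workcell import * gives the robot as it stands.
- The arm moves only by the tool send_rows, never from a script. Its argument "increments" is a list that holds one entry, the list of rows, each a list of 6 numbers: the shift along the tool's x, y, z in units of 50 mm (1.0 is 50 mm), then the turn, a rotation vector about the tool's x, y, z in units of 10 degrees (1.0 is 10 degrees). In form: [[[x, y, z, ax, ay, az], ...]]. A call has 1 to 8 rows; each row shifts and turns the commanded pose from where the row before left it, along the tool's axes as they then stand; what a row does not reach is not made up. A row lasts 1/8 s, in which the tool goes at most 62.5 mm and 10.7 degrees, less where a joint would pass 70% of its speed; a pose out of reach is approached as far as the arm can. A call with a number of a shift or a turn outside -1 to 1 is refused whole. A call with a gripper value outside its range is refused whole. "grip" is the closure, from 0 (fully open) to 1 (shut), set as the call begins (left out, the last holds). The fingers move at their own pace and stop on an object; the grip force is fixed at half the most. Time passes only in rows, so rows that do not move let the fingers close. It gives the time, the measured TCP pose, the force and the opening at its end, in the units of the state.
- get_obs(): the state, without advancing time (a new reading comes with each control period).
- camera(name): name is "side" or "top" or "wrist"; returns a dict with "color" (420x560x3 uint8, red, green, blue), "z_map" (420x560 float32, m along the optical axis (not along the pixel's ray), 0 where there is no reading), "intrinsics" (3x3 intrinsics, pixels), "pose" (4x4, takes a point from camera to world coordinates); the wrist camera has in their place "mount" (4x4, takes a point from camera to tool coordinates, whose origin is the TCP and whose axes are the flange's). Camera axes: x right, y down, z forward; pixel columns grow to the right and rows downward; lengths in m; the calibration is good to about 2 mm. A picture is of the moment at which its call begins: read the wrist's pose just before it.
- job_done(): hands the job in, once; it reports no verdict.
The state is a dict: "clock": time; "joint_pos": joint angles; "joint_vel": joint speeds; "tau": joint torques, N m; "eef_pos": TCP position; "tool_rot": TCP orientation; "ft_force": force on the tool from outside, world axes, zero at the start; "ft_torque": the same for the moment, N m; "grip_width": finger opening in m.
Only numpy, scipy, OpenCV 4.12 (cv2) and the standard library are available. Lean on these libraries where they do the work, as an engineer would, in place of code of your own. Each camera call takes 0.05 s, during which the arm holds its last target.

## Working session

There is one attempt and no reset: what is moved stays moved. The work goes in short steps, Python scripts to look and compute and a tool call to move; the robot and the scene stay as the last step left them, time stands still between calls to the robot, and variables do not carry over. Pictures are saved under pics/ and viewed, and the job is handed in when it is done.

Besides the shell and the picture viewer there is one more tool, called by a JSON object that holds its "api" and its "payload". send_rows: Moves the arm, as the interface text tells. Its arguments: {"type":"object","properties":{"increments":{"type":"array"},"grip":{"type":"number"}},"required":["increments"]}

```bash
mkdir -p pics; ls; python3 - <<'E'
from workcell import *
import cv2,numpy as np,pickle
print(get_obs())
d={}
for n in ["side","top","wrist"]:
    c=camera(n); d[n]=c; cv2.imwrite(f"pics/{n}0.png",c["color"][:,:,::-1])
    print(n,c["intrinsics"],c.get("pose",c.get("mount")))
pickle.dump(d,open("d0.pkl","wb"))
E
```

```text
pics
{'clock': 0.0, 'joint_pos': array([ 1.22298768e+00,  2.41424197e-01,  3.72284129e-03,  1.33520666e+00,
       -1.59513104e-05,  1.57081312e+00]), 'joint_vel': array([-0.00063678,  0.00124973, -0.00014543, -0.00125461,  0.00086808,
        0.00137345]), 'tau': array([-6.54594824e-04, -3.72317863e+01,  2.52406794e+01,  1.70435017e-02,
        2.70513323e-05, -3.89685244e-07]), 'eef_pos': array([0.17021268, 0.46947735, 0.23840682]), 'tool_rot': array([ 1.73037253e-01,  9.84914714e-01, -1.04129898e-03, -1.74827474e-04]), 'ft_force': array([ 0.13444165, -0.92335764,  0.41410554]), 'ft_torque': array([-0.05290983,  0.02970606,  0.02873116]), 'grip_width': 0.08547332464101055}
side [[405.68995494   0.         277.62409173]
 [  0.         405.68995494 211.06812207]
 [  0.           0.           1.        ]] [[ 0.93637182 -0.25454318  0.24169316  0.29867837]
 [-0.35071165 -0.65008643  0.6740838  -0.67173323]
 [-0.01446199 -0.71595768 -0.69799387  0.78949204]
 [ 0.          0.          0.          1.        ]]
top [[444.46410163   0.         273.52798952]
 [  0.         444.46410163 209.08385984]
 [  0.           0.           1.        ]] [[ 4.98624457e-05 -9.93632469e-01  1.12669937e-01  3.71481165e-01]
 [-9.99999968e-01 -2.17485445e-05  2.50753529e-04  4.01160074e-02]
 [-2.46706440e-04 -1.12669946e-01 -9.93632438e-01  1.44921857e+00]
 [ 0.00000000e+00  0.00000000e+00  0.00000000e+00  1.00000000e+00]]
wrist [[361.18848915   0.         278.79324517]
 [  0.         361.18848915 210.41018456]
 [  0.           0.           1.        ]] [[-2.16966301e-04 -9.49341139e-01 -3.14247283e-01  8.11113257e-02]
 [ 9.99999395e-01 -5.44903398e-04  9.55722003e-04 -2.34589096e-04]
 [-1.07854063e-03 -3.14246885e-01  9.49340683e-01 -1.34002881e-01]
 [ 0.00000000e+00  0.00000000e+00  0.00000000e+00  1.00000000e+00]]
```

View pics/top0.png

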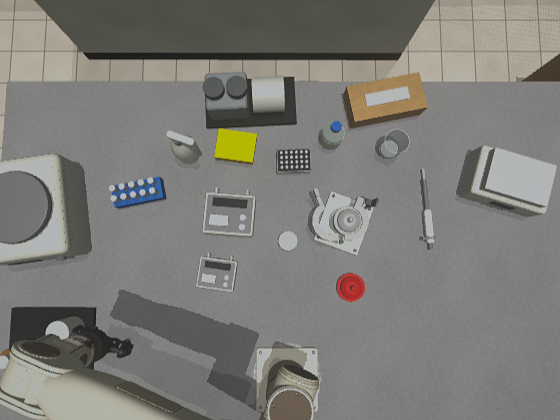

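View pics/side0.png

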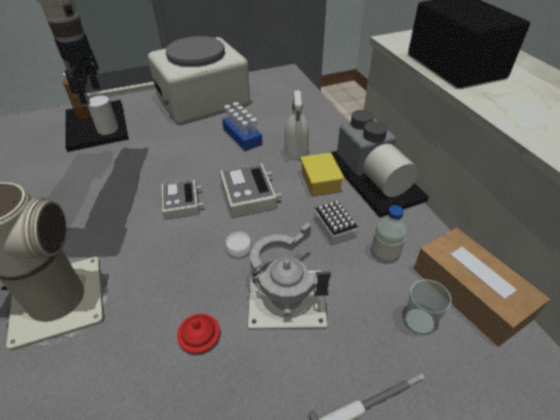

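View pics/wrist0.png

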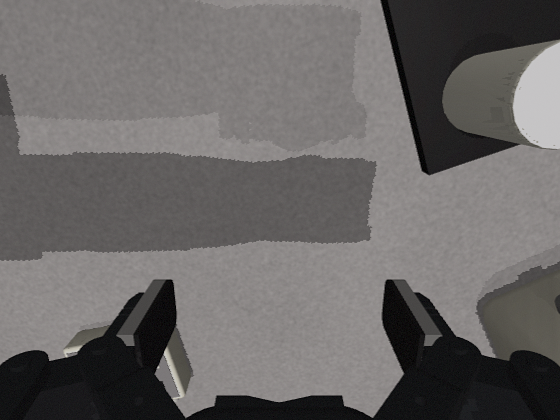

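The top view shows the trap with its loose steel lid at (348,220) and the open ring half with its ear near (316,195). The latch is dark and stands at about (370,203).

Candidates that could be confused:
- **Lid:** the steel one at (348,220) or the red one at (351,287). I take the steel one.
- **Controller:** the large one at (230,214) or the small one at (217,272). I take the large one.

Next I check both choices in close crops.

```bash
python3 - <<'E'
import pickle,cv2,numpy as np
d=pickle.load(open("d0.pkl","rb"))
t=d["top"]["color"][:,:,::-1]; s=d["side"]["color"][:,:,::-1]
cr=lambda im,x,y,w,h,k:cv2.resize(im[y:y+h,x:x+w],None,fx=k,fy=k,interpolation=cv2.INTER_CUBIC)
cv2.imwrite("pics/c_trap.png",cr(t,290,170,100,90,8))
cv2.imwrite("pics/c_ctl.png",cr(t,190,180,75,75,8))
cv2.imwrite("pics/c_side.png",cr(s,150,150,200,150,4))
E
```

```text
(no output)
```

View pics/c_trap.png

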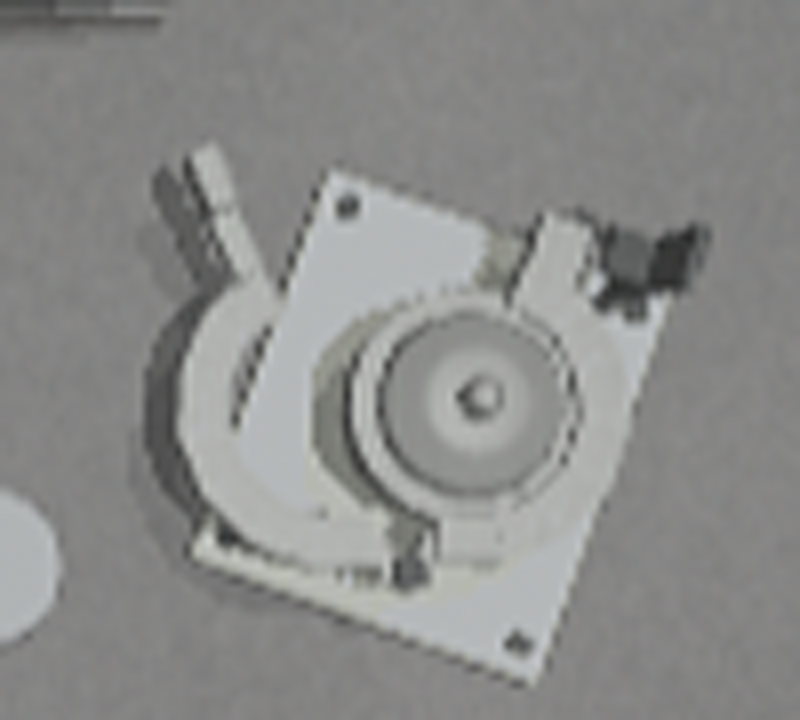

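View pics/c_ctl.png

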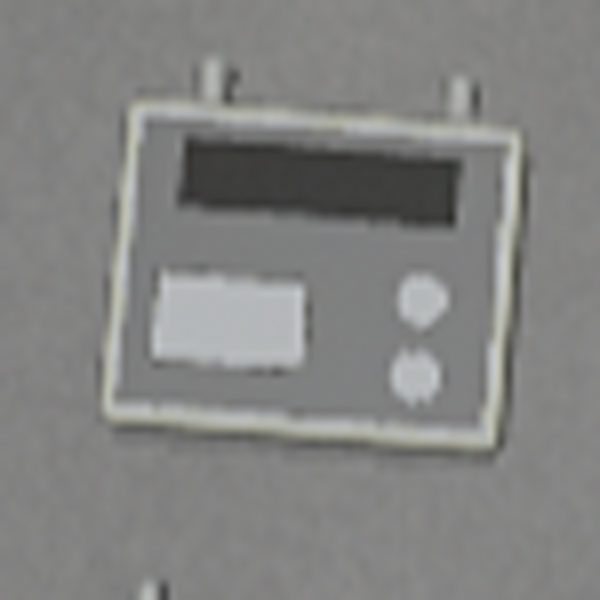

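```bash
python3 - <<'E'
import pickle,cv2
d=pickle.load(open("d0.pkl","rb"))
s=d["side"]["color"][:,:,::-1]
cv2.imwrite("pics/c_side2.png",cv2.resize(s[215:335,230:350],None,fx=5,fy=5,interpolation=cv2.INTER_CUBIC))
E
```

```text
(no output)
```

View pics/c_side2.png

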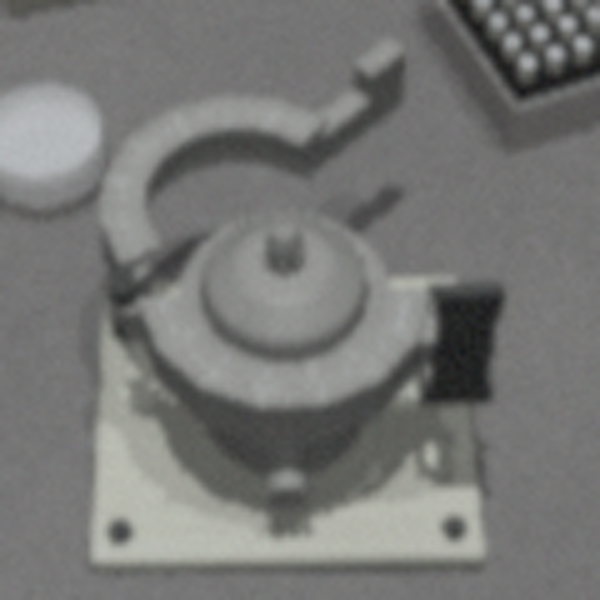

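The crops confirm the choice: steel lid on the trap, hinge at crop (408,560), ear at (210,180) and latch leaning back at (650,260). The large controller has its wide key at crop (229,321) and the round keys at (422,300) and (415,377). Now I back-project these at known heights.

```bash
cat > h.py <<'E'
import numpy as np,cv2,pickle
from scipy.spatial.transform import Rotation as R
def at_h(c,u,v,h,T=None):
    K=c["intrinsics"];T=c["pose"] if T is None else T
    r=T[:3,:3]@np.array([(u-K[0,2])/K[0,0],(v-K[1,2])/K[1,1],1]); o=T[:3,3]
    return o+r*(h-o[2])/r[2]
def cloud(c,T=None):
    K=c["intrinsics"];T=c["pose"] if T is None else T
    z=c["z_map"];v,u=np.indices(z.shape)
    P=np.stack([(u-K[0,2])/K[0,0]*z,(v-K[1,2])/K[1,1]*z,z],-1)@T[:3,:3].T+T[:3,3]
    P[z==0]=np.nan
    return P
def proj(c,p,T=None):
    K=c["intrinsics"];T=c["pose"] if T is None else T
    q=(np.asarray(p)-T[:3,3])@T[:3,:3]
    return K[0,0]*q[0]/q[2]+K[0,2],K[1,1]*q[1]/q[2]+K[1,2]
E
python3 - <<'E'
from h import *
np.set_printoptions(precision=4,suppress=True)
d=pickle.load(open("d0.pkl","rb"));t=d["top"];P=cloud(t)
f=lambda x,y,ox,oy:(ox+(x+.5)/8-.5,oy+(y+.5)/8-.5)
for n,x,y,h in [("knob",480,397,.14),("hinge",408,562,.1),("holeTL",347,205,.012),("holeBR",518,642,.012),("holeBL",228,537,.012),("cornerTL",335,168,.012),("cornerBR",532,685,.012),("cornerBL",195,550,.012),("earfar",205,148,.115),("earnear",222,205,.115),("latchpad",680,258,.12),("fixedlug",560,255,.1)]:
    u,v=f(x,y,290,170); print(n,(u,v),P[round(v),round(u)],at_h(t,u,v,h))
for n,x,y,h in [("key",229,321,.0545),("a",422,300,.0545),("b",415,377,.0545),("c1",135,103,.052),("c2",520,130,.052),("c3",490,445,.052),("c4",107,415,.052),("kTL",160,272,.0545),("kTR",305,285,.0545),("kBR",300,368,.0545),("kBL",150,358,.0545)]:
    u,v=f(x,y,190,180); print(n,(u,v),P[round(v),round(u)],at_h(t,u,v,h))
# lid flange circle fit & fixed
for nm in ["top","side"]:
    Q=cloud(d[nm]).reshape(-1,3)
    m=(abs(Q[:,0]-.35)<.15)&(abs(Q[:,1]+.12)<.15)&(Q[:,2]>.06)
    q=Q[m]; dome=q[q[:,2]>.12]; print(nm,len(q),dome.mean(0),dome[:,2].max())
    dk=q[(q[:,2]>.105)]
    print(nm,np.histogram(q[:,2],12))
E
```

```text
knob (349.5625, 219.1875) [ 0.4903 -0.1854  0.1417] [ 0.4899 -0.1844  0.14  ]
hinge (340.5625, 239.8125) [ 0.4299 -0.1632  0.1058] [ 0.4307 -0.1627  0.1   ]
holeTL (332.9375, 195.1875) [ 0.5797 -0.1528  0.0189] [ 0.5801 -0.1535  0.012 ]
holeBR (354.3125, 249.8125) [ 0.4018 -0.2186  0.0124] [ 0.4024 -0.2197  0.012 ]
holeBL (318.0625, 236.6875) [ 0.4435 -0.1029  0.0154] [ 0.4447 -0.1034  0.012 ]
cornerTL (331.4375, 190.5625) [ 0.5962 -0.1493 -0.0022] [ 0.5954 -0.1489  0.012 ]
cornerBR (356.0625, 255.1875) [ 0.3858 -0.2247  0.0125] [ 0.3852 -0.225   0.012 ]
cornerBL (313.9375, 238.3125) [ 0.4406 -0.0905  0.0094] [ 0.4394 -0.0901  0.012 ]
earfar (315.1875, 188.0625) [ 0.6055 -0.0961  0.0021] [ 0.587  -0.0861  0.115 ]
earnear (317.3125, 195.1875) [ 0.5653 -0.0911  0.118 ] [ 0.5652 -0.0923  0.115 ]
latchpad (374.5625, 201.8125) [ 0.538  -0.2553  0.1641] [ 0.5443 -0.2642  0.12  ]
fixedlug (359.5625, 201.4375) [ 0.5491 -0.2238  0.1023] [ 0.548  -0.2229  0.1   ]
key (218.1875, 219.6875) [0.4961 0.2168 0.0428] [0.496  0.2148 0.0545]
a (242.3125, 217.0625) [0.5048 0.1401 0.0515] [0.5043 0.1388 
[... 444 characters left out ...]
875, 215.1875) [0.5115 0.1847 0.0479] [0.5103 0.185  0.0545]
kBR (227.0625, 225.5625) [0.4759 0.1865 0.0568] [0.4775 0.1866 0.0545]
kBL (208.3125, 224.3125) [0.4828 0.2475 0.0489] [0.4814 0.2456 0.0545]
top 966 [ 0.486  -0.1864  0.1263] 0.1434674421663782
top (array([  8,   0,   7,  25,  38, 220, 379, 119, 130,  19,   5,  16]), array([0.0602, 0.0672, 0.0741, 0.081 , 0.088 , 0.0949, 0.1018, 0.1088,
       0.1157, 0.1227, 0.1296, 0.1365, 0.1435]))
side 1973 [ 0.4856 -0.1903  0.1274] 0.14138901302541163
side (array([  1,  15, 100, 119, 104, 294, 835, 190, 235,  35,  18,  27]), array([0.0601, 0.0668, 0.0736, 0.0804, 0.0872, 0.094 , 0.1007, 0.1075,
       0.1143, 0.1211, 0.1278, 0.1346, 0.1414]))
```

Measurements agree with the given sizes: trap axis at (0.490,-0.186) with yaw -20.8°, hinge about 68 mm away, ear radius 166 mm and ring open about 0.73 rad. The latch stands near 1.65 rad, and the key is at (0.496,0.215). First I shut the gripper and move to a hover just outside the ear.

{"api": "send_rows", "payload": {"increments": [[[-0.69,-0.455,0,0,0,0],[-0.69,-0.455,0,0,0,0],[-0.69,-0.455,0,0,0,0],[-0.69,-0.455,0,0,0,0],[-0.69,-0.455,0,0,0,0],[-0.69,-0.455,0,0,0,0],[-0.69,-0.455,0,0,0,0],[-0.69,-0.455,0,0,0,0]]], "grip": 1}}

```text
clock: 1.15
eef_pos: [0.3684, 0.2037, 0.2392]
tool_rot: [0.173, 0.985, -0.0, -0.0]
ft_force: [-0.6, 0.2, -0.8]
grip_width: -0.0002
```

{"api": "send_rows", "payload": {"increments": [[[-0.69,-0.455,0,0,0,0.5],[-0.66,-0.5,0,0,0,0.5],[-0.62,-0.55,0,0,0,0.5],[-0.57,-0.6,0,0,0,0.5],[-0.5,-0.65,0,0,0,0.5],[-0.45,-0.69,0,0,0,0.5],[-0.4,-0.72,0,0,0,0.5],[-0.35,-0.76,0,0,0,0.9]]]}}

```text
clock: 2.15
eef_pos: [0.3849, -0.1022, 0.239]
tool_rot: [0.531, 0.847, -0.0, -0.0]
ft_force: [0.9, -0.9, -0.7]
grip_width: -0.0002
```

{"api": "send_rows", "payload": {"increments": [[[-0.1,0.6,0,0,0,0],[-0.1,0.6,0,0,0,0],[-0.1,0.6,0,0,0,0],[-0.1,0.6,0,0,0,0],[-0.1,0.6,0,0,0,0],[-0.1,0.54,0,0,0,0],[0,0,0,0,0,0]]]}}

```text
clock: 3.02
eef_pos: [0.5585, -0.0496, 0.2382]
tool_rot: [0.529, 0.849, -0.0, -0.001]
ft_force: [0.3, 0.3, -0.8]
grip_width: -0.0003
```

```bash
cat >> h.py <<'E'
def wT(o,c):
    T=np.eye(4);T[:3,:3]=R.from_quat(o["tool_rot"]).as_matrix();T[:3,3]=o["eef_pos"];return T@c["mount"]
def snap(tag,names=("wrist","top","side")):
    from workcell import get_obs,camera
    d={}
    for n in names:
        o=get_obs();c=camera(n)
        if n=="wrist": c["pose"]=wT(o,c)
        d[n]=c; cv2.imwrite(f"pics/{n}_{tag}.png",c["color"][:,:,::-1])
    pickle.dump((o,d),open(f"d_{tag}.pkl","wb")); return o,d
E
python3 - <<'E'
from h import *
o,d=snap("1"); print(o["eef_pos"],o["ft_force"])
t=d["top"]["color"][:,:,::-1]
cv2.imwrite("pics/top_1c.png",cv2.resize(t[170:260,290:390],None,fx=7,fy=7,interpolation=cv2.INTER_CUBIC))
E
```

```text
[ 0.55678986 -0.05014594  0.23866233] [-0.29809681 -0.82075122  0.10599514]
```

View pics/wrist_1.png

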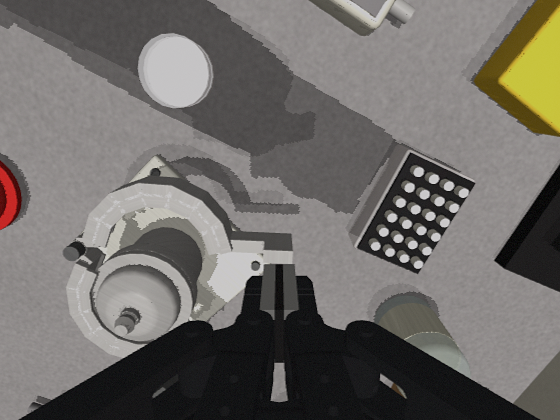

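View pics/side_1.png

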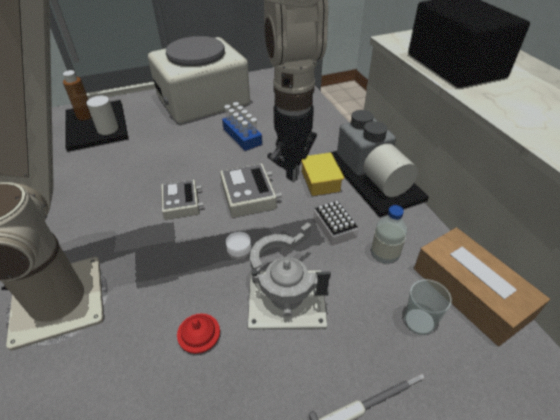

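The wrist view shows the ear top at about (232–292, 234–262), the hinge bolt at (80,250) and the knob at (127,318). I refine the geometry from these.

```bash
python3 - <<'E'
from h import *
np.set_printoptions(precision=4,suppress=True)
o,d=pickle.load(open("d_1.pkl","rb"));w=d["wrist"];P=cloud(w)
im=w["color"][:,:,::-1]
cv2.imwrite("pics/w1c.png",cv2.resize(im[220:290,200:310],None,fx=7,fy=7,interpolation=cv2.INTER_CUBIC))
for u,v,h in [(127,318,.14),(75,252,.1),(292,234,.115),(292,250,.115),(265,232,.115),(156,173,.012),(255,266,.012)]:
    print(u,v,P[v,u],at_h(w,u,v,h))
c=np.array([.49,-.186]);y=-.363;X=np.array([np.cos(y),np.sin(y)]);Y=np.array([-X[1],X[0]])
hin=c-.068*X
for th in [.6,.7,.8]:
    a=np.arctan2(.014,.166)+th+y; e=hin+.1666*np.array([np.cos(a),np.sin(a)])
    print(th,e,proj(w,[*e,.115]),proj(d["top"],[*e,.115]))
print(proj(w,[*hin,.1]),proj(w,[*c,.14]))
E
```

```text
127 318 [ 0.4906 -0.1781  0.1335] [ 0.4915 -0.1726  0.14  ]
75 252 [ 0.4293 -0.16    0.1065] [ 0.427  -0.1644  0.1   ]
292 234 [ 0.6022 -0.1064 -0.0018] [ 0.5774 -0.066   0.115 ]
292 250 [ 0.5841 -0.079   0.1123] [ 0.5835 -0.078   0.115 ]
265 232 [ 0.5633 -0.0878  0.0772] [ 0.5581 -0.0736  0.115 ]
156 173 [ 0.4459 -0.1018  0.0154] [ 0.4452 -0.103   0.012 ]
255 266 [ 0.5791 -0.1519  0.0157] [ 0.5797 -0.1537  0.012 ]
0.6 [ 0.5845 -0.1093] (np.float64(275.58754036523135), np.float64(282.5703827834246)) (np.float64(322.83328037936934), np.float64(188.88181979439787))
0.7 [ 0.5785 -0.0937] (np.float64(277.3201455481654), np.float64(263.90530168921686)) (np.float64(317.74472517302775), np.float64(190.84882014324495))
0.8 [ 0.5709 -0.0789] (np.float64(276.96808148157936), np.float64(244.47563901263425)) (np.float64(312.88035577586004), np.float64(193.31338340857044))
(np.float64(75.21609575805127), np.float64(249.13888905278642)) (np.float64(119.50916755480586), np.float64(330.7618649810034))
```

View pics/w1c.png

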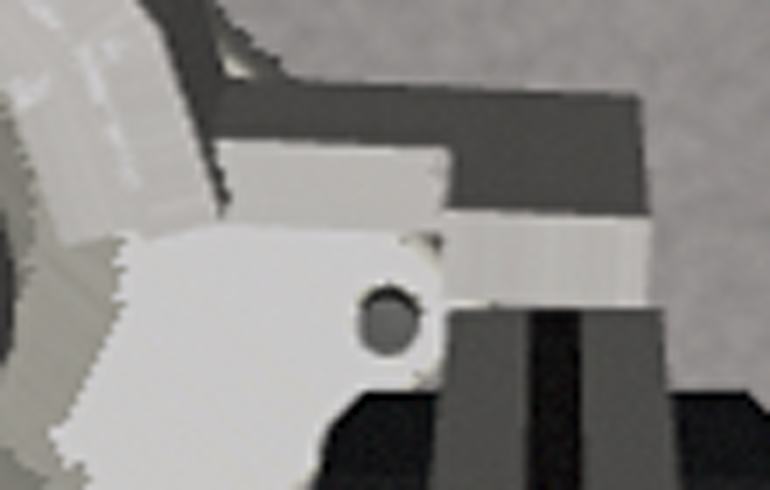

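The refined geometry agrees: hinge predicted at (75,249) against about (75,252) seen, and θ≈0.75. I descend outside the ear, then push along the arc.

{"api": "send_rows", "payload": {"increments": [[[0,0,0.65,0,0,0],[0,0,0.65,0,0,0],[0,0,0.65,0,0,0],[0,0,0.65,0,0,0],[0,0,0,0,0,0],[-0.15,0,0,0,0,0],[-0.15,0,0,0,0,0],[0,0,0,0,0,0]]]}}

```text
clock: 4.18
eef_pos: [0.5654, -0.0645, 0.1107]
tool_rot: [0.53, 0.848, 0.001, 0.001]
ft_force: [-0.3, -0.0, -0.5]
grip_width: 0.0002
```

{"api": "send_rows", "payload": {"increments": [[[-0.334,0.033,0,0,0,0.573],[-0.334,0.033,0,0,0,0.573],[-0.334,0.033,0,0,0,0.573],[-0.334,0.033,0,0,0,0.573],[0,0,0,0,0,0]]]}}

```text
clock: 4.8
eef_pos: [0.5908, -0.1259, 0.1097]
tool_rot: [0.688, 0.726, 0.0, 0.0]
ft_force: [-0.4, 1.1, -0.3]
grip_width: -0.0001
```

```bash
python3 - <<'E'
from h import *
o,d=snap("2"); print(o["eef_pos"],o["ft_force"])
s=d["side"]["color"][:,:,::-1]
cv2.imwrite("pics/side_2c.png",cv2.resize(s[200:335,210:360],None,fx=4,fy=4,interpolation=cv2.INTER_CUBIC))
E
```

```text
[ 0.5902433  -0.12474622  0.10949764] [-0.38992134  0.73891732 -0.75448354]
```

View pics/side_2c.png

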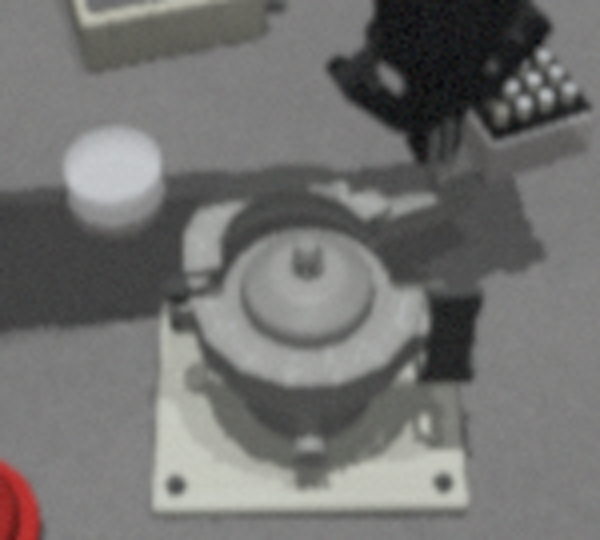

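View pics/wrist_2.png

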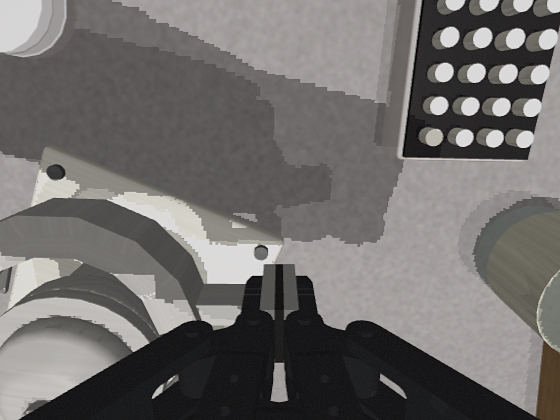

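The ring is following the finger: the side crop shows the ear hidden behind the fingers and the half part closed. I carry on.

{"api": "send_rows", "payload": {"increments": [[[-0.334,0.033,0,0,0,0.573],[-0.334,0.033,0,0,0,0.573],[-0.334,0.033,0,0,0,0.573],[-0.25,0.025,0,0,0,0.43],[0,0,0,0,0,0]]]}}

```text
clock: 5.58
eef_pos: [0.591, -0.1875, 0.1094]
tool_rot: [0.81, 0.586, -0.0, -0.0]
ft_force: [0.2, 0.4, 1.1]
grip_width: -0.0
```

```bash
python3 - <<'E'
from h import *
from workcell import *
o=get_obs(); np.set_printoptions(precision=4,suppress=True)
c=np.array([.49,-.186]);y=-.363;X=np.array([np.cos(y),np.sin(y)]);Y=np.array([-X[1],X[0]])
p=o["eef_pos"][:2]-c; print(o["eef_pos"],o["ft_force"],"trap xy",p@X,p@Y, "target 98,25", R.from_quat(o["tool_rot"]).as_matrix()[:,0])
E
```

```text
[ 0.591  -0.1875  0.1094] [0.2384 0.3902 1.1425] trap xy 0.0949480899075038 0.034501537501519665 target 98,25 [0.3136 0.9496 0.0001]
```

{"api": "send_rows", "payload": {"increments": [[[-0.05,0,0,0,0,0],[-0.05,0,0,0,0,0],[-0.05,0,0,0,0,0],[0,0,0,0,0,0]]]}}

```text
clock: 6.08
eef_pos: [0.5888, -0.1947, 0.1093]
tool_rot: [0.811, 0.585, -0.0, 0.0]
ft_force: [0.3, -0.0, -0.9]
grip_width: 0.0
```

{"api": "send_rows", "payload": {"increments": [[[-0.04,0,0,0,0,0],[0,0,0,0,0,0]]]}}

```text
clock: 6.32
eef_pos: [0.5886, -0.1955, 0.1093]
tool_rot: [0.811, 0.586, 0.001, -0.001]
ft_force: [1.7, 3.9, 0.3]
grip_width: -0.0004
```

{"api": "send_rows", "payload": {"increments": [[[-0.04,0,0,0,0,0],[0,0,0,0,0,0]]]}}

```text
clock: 6.58
eef_pos: [0.5885, -0.1957, 0.1094]
tool_rot: [0.81, 0.586, 0.002, -0.002]
ft_force: [1.9, 8.8, 0.5]
grip_width: -0.0003
```

The force rose to 9 N and motion stopped at trap y≈26 mm, which is about the closed position. I check by camera.

```bash
python3 - <<'E'
from h import *
o,d=snap("3"); print(o["eef_pos"],o["ft_force"])
s=d["side"]["color"][:,:,::-1]
cv2.imwrite("pics/side_3c.png",cv2.resize(s[200:335,210:360],None,fx=5,fy=5,interpolation=cv2.INTER_CUBIC))
E
```

```text
[ 0.58851616 -0.19568254  0.10938872] [3.03248881 8.84931469 1.46348923]
```

View pics/side_3c.png

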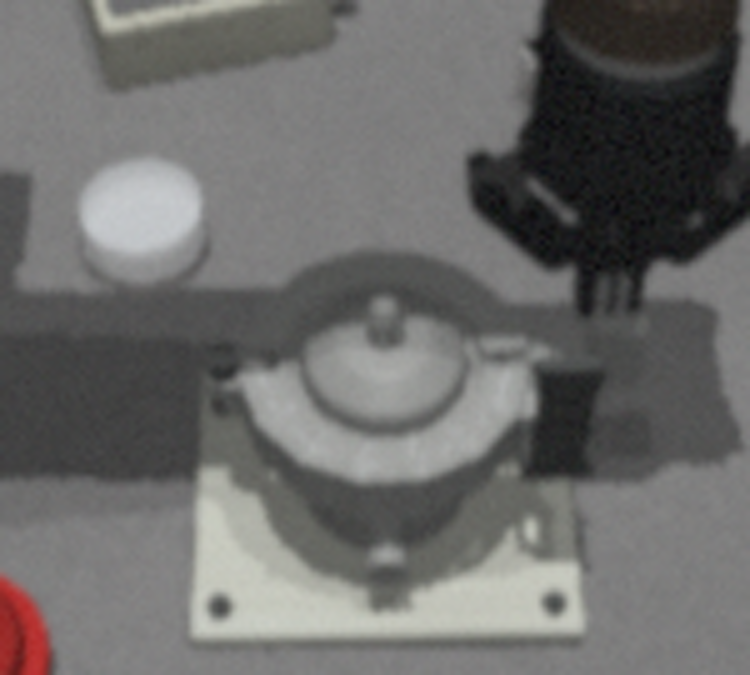

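View pics/wrist_3.png

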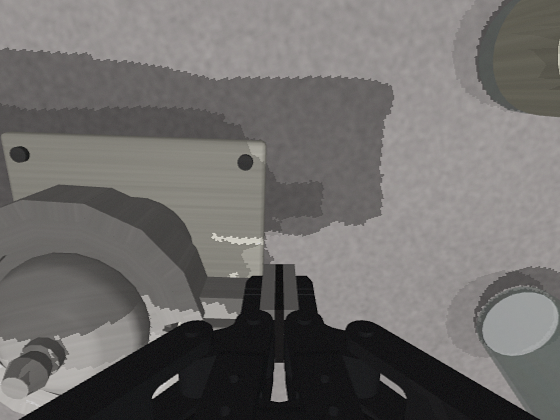

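{"api": "send_rows", "payload": {"increments": [[[0.2,0,0,0,0,0],[0.2,0,0,0,0,0],[0,0,-0.75,0,0,0],[0,0,-0.75,0,0,0],[0,0,-0.75,0,0,0],[0,0,-0.75,0,0,0],[0,0,0,0,0,0]]]}}

```text
clock: 7.6
eef_pos: [0.5957, -0.18, 0.2635]
tool_rot: [0.811, 0.585, 0.002, 0.003]
ft_force: [0.3, -0.8, -0.6]
grip_width: 0.0
```

```bash
python3 - <<'E'
from h import *
o,d=snap("4"); print(o["eef_pos"],o["ft_force"])
for n,b in (("side",(200,335,210,360)),("wrist",(180,420,0,560))):
    s=d[n]["color"][:,:,::-1]
    k=5 if n=="side" else 1.4
    cv2.imwrite(f"pics/{n}_4c.png",cv2.resize(s[b[0]:b[1],b[2]:b[3]],None,fx=k,fy=k,interpolation=cv2.INTER_CUBIC))
P=cloud(d["side"]); m=(P[...,2]>.08)&(P[...,2]<.2)&(abs(P[...,0]-.55)<.06)&(abs(P[...,1]+.25)<.05)
dark=m&(d["side"]["color"].max(-1)<70)
q=P[dark]; c=np.array([.49,-.186]);y=-.363;X=np.array([np.cos(y),np.sin(y)]);Y=np.array([-X[1],X[0]])
r=q[:,:2]-c
print(len(q)); 
for f,n in ((r@X,"x"),(r@Y,"y"),(q[:,2],"z")): print(n,np.percentile(f,[2,25,50,75,98]))
E
```

```text
[ 0.59390688 -0.17948243  0.2592249 ] [ 0.12372715 -0.58692803 -0.42661321]
259
x [0.05495416 0.06339232 0.06961756 0.07588083 0.08260455]
y [-0.05502029 -0.05222016 -0.04911614 -0.0456031  -0.02722364]
z [0.08406213 0.10098632 0.12402806 0.1486902  0.16688943]
```

View pics/side_4c.png

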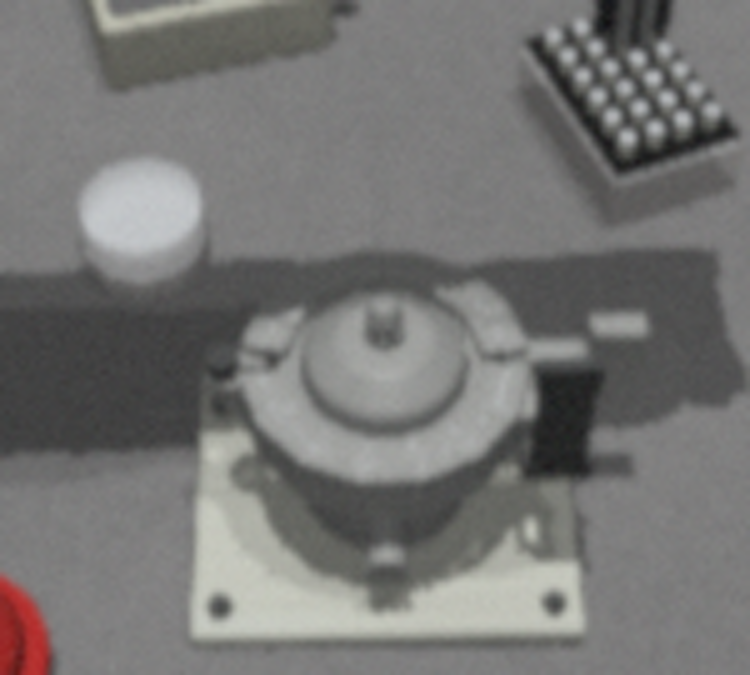

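View pics/wrist_4.png

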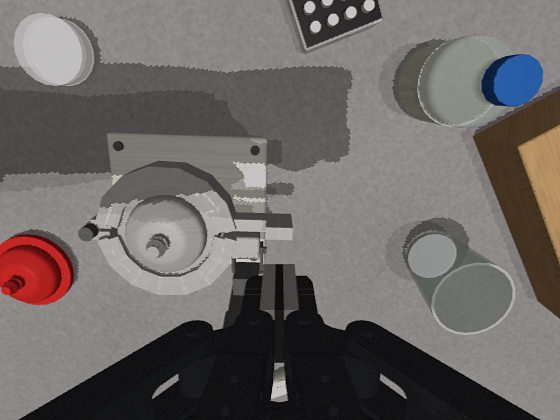

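The ring is closed in both views and the lid is seated. The latch's outer face lies at trap x≈70, y≈-50, up to z≈0.167. I move to its -y side and descend.

{"api": "send_rows", "payload": {"increments": [[[-0.635,-0.15,0,0,0,0],[-0.635,-0.15,0,0,0,0],[-0.635,-0.15,0,0,0,0],[-0.635,-0.16,0,0,0,0.25],[0,0,0.7,0,0,0],[0,0,0.7,0,0,0],[0,0,0.68,0,0,0],[0,0,0,0,0,0]]]}}

```text
clock: 8.75
eef_pos: [0.5218, -0.2887, 0.1505]
tool_rot: [0.823, 0.567, -0.002, -0.005]
ft_force: [0.0, 0.3, -0.7]
grip_width: 0.0002
```

```bash
cat >> h.py <<'E'
cT=np.array([.49,-.186]);_y=-.363;X=np.array([np.cos(_y),np.sin(_y)]);Y=np.array([-X[1],X[0]])
def trap(o):
    p=o["eef_pos"][:2]-cT; return np.round([p@X*1e3,p@Y*1e3,o["eef_pos"][2]*1e3],1)
E
python3 - <<'E'
from h import *
o,d=snap("5"); print(o["eef_pos"],o["ft_force"],trap(o))
s=d["side"]["color"][:,:,::-1]
cv2.imwrite("pics/side_5c.png",cv2.resize(s[180:335,250:400],None,fx=4,fy=4,interpolation=cv2.INTER_CUBIC))
E
```

```text
[ 0.52465924 -0.29017016  0.1549375 ] [ 0.12369845  0.58779607 -0.49497874] [ 69.4 -85.1 154.9]
```

View pics/side_5c.png

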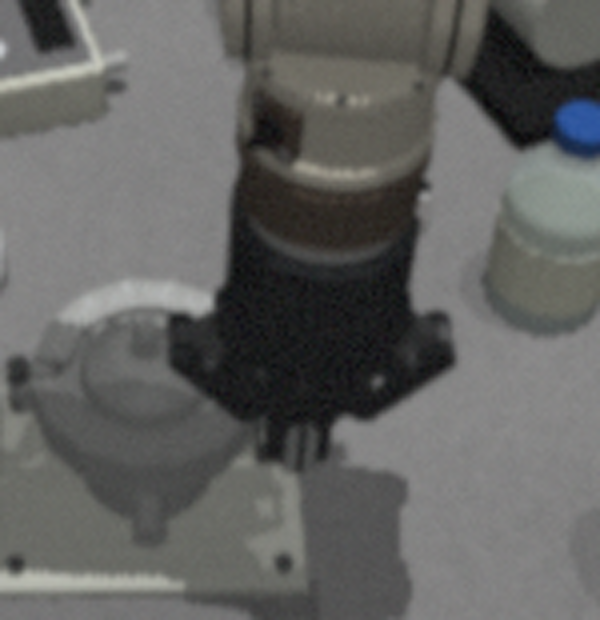

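View pics/wrist_5.png

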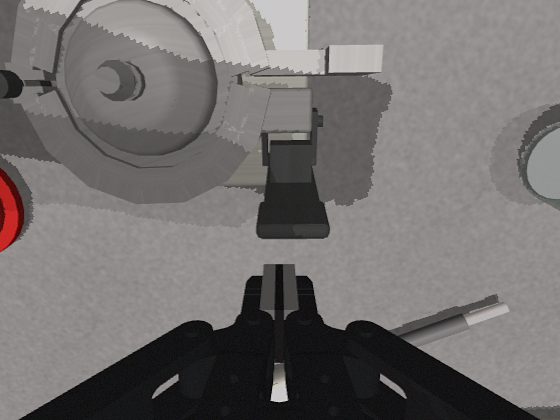

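```bash
python3 - <<'E'
from h import *
o,d=pickle.load(open("d_5.pkl","rb"));w=d["wrist"];P=cloud(w)
for v in range(130,245,8):
    p=P[v,293]; r=p[:2]-cT; print(v,np.round([r@X*1e3,r@Y*1e3,p[2]*1e3],1),w["color"][v,293])
for a in (1.6,1.8,2.0,2.2): print(a,-20+73*np.cos(a)-23*np.sin(a),86+73*np.sin(a)+23*np.cos(a))
E
```

```text
130 [ 72.6 -22.7  97.5] [113 111 109]
138 [ 75.  -37.1  12.1] [151 150 141]
146 [ 71.8 -26.  130.8] [62 60 60]
154 [ 71.9 -29.4 131.2] [59 58 59]
162 [ 71.9 -32.9 130.7] [58 58 58]
170 [ 72.  -36.7 129.1] [58 58 60]
178 [ 72.1 -40.5 128.4] [60 59 58]
186 [ 72.  -43.1 132.3] [38 36 37]
194 [ 71.8 -44.1 141.5] [38 36 39]
202 [ 71.6 -44.9 150.1] [36 34 36]
210 [ 71.4 -46.  156.8] [34 36 35]
218 [ 71.3 -47.  163. ] [36 34 33]
226 [ 71.1 -48.2 167.9] [59 59 57]
234 [ 71.2 -51.4 167.2] [48 47 46]
242 [  76.3 -126.8   -1.1] [145 142 140]
1.6 -45.121757997948706 158.29728400910022
1.8 -58.98424842279385 151.86522887616727
2.0 -71.29255988493207 142.8073349176905
2.2 -81.55599884749083 131.48471178195712
```

The latch leans at about 1.7 rad, with its pad face centre near y=-52, z=155. I follow the pad's arc with the front corner of the fingertip.

{"api": "send_rows", "payload": {"increments": [[[0.34,0.02,-0.16,0,0,0],[0.27,0,-0.07,0,0,0],[0.27,0,-0.07,0,0,0],[0.23,0,0,0,0,0],[0.23,0,0,0,0,0],[0,0,0,0,0,0]]]}}

```text
clock: 9.65
eef_pos: [0.5499, -0.2267, 0.1699]
tool_rot: [0.823, 0.568, -0.0, -0.001]
ft_force: [-0.2, -0.8, 0.1]
grip_width: -0.0
```

```bash
python3 - <<'E'
from h import *
o,d=snap("6"); print(o["eef_pos"],o["ft_force"],trap(o))
s=d["side"]["color"][:,:,::-1]
cv2.imwrite("pics/side_6c.png",cv2.resize(s[180:335,250:400],None,fx=4,fy=4,interpolation=cv2.INTER_CUBIC))
E
```

```text
[ 0.54949901 -0.22764631  0.1697733 ] [ 0.29570643 -0.64636825 -0.11783122] [ 70.4 -17.8 169.8]
```

View pics/side_6c.png

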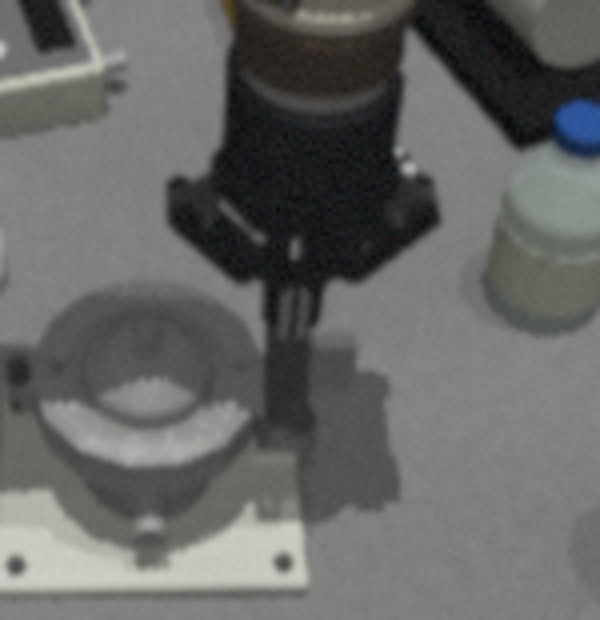

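View pics/wrist_6.png

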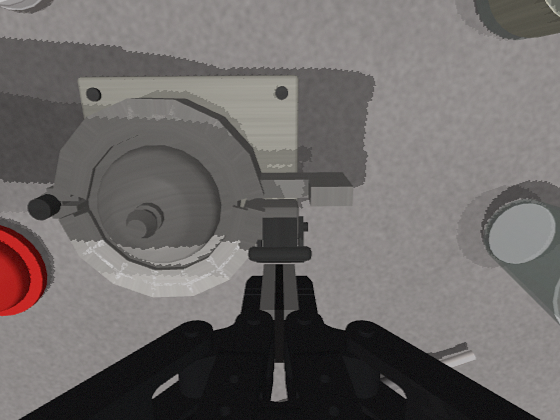

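The latch is moving with the finger: the pad in the wrist view at (280,255) is tilting over. I continue.

{"api": "send_rows", "payload": {"increments": [[[0.22,0,0.07,0,0,0],[0.22,0,0.08,0,0,0],[0.19,0,0.13,0,0,0],[0.18,0,0.14,0,0,0],[0,0,0,0,0,0]]]}}

```text
clock: 10.42
eef_pos: [0.5639, -0.1891, 0.1482]
tool_rot: [0.823, 0.568, -0.001, -0.001]
ft_force: [-0.3, -0.3, -0.1]
grip_width: -0.0001
```

{"api": "send_rows", "payload": {"increments": [[[0.12,0,0.15,0,0,0],[0.12,0,0.15,0,0,0],[0,0,0,0,0,0]]]}}

```text
clock: 10.8
eef_pos: [0.5679, -0.1785, 0.1332]
tool_rot: [0.823, 0.568, -0.001, -0.001]
ft_force: [0.4, -0.1, -0.4]
grip_width: -0.0001
```

```bash
python3 - <<'E'
from h import *
o,d=snap("7",("wrist","side")); print(o["eef_pos"],o["ft_force"],trap(o))
s=d["side"]["color"][:,:,::-1]
cv2.imwrite("pics/side_7c.png",cv2.resize(s[180:335,250:400],None,fx=4,fy=4,interpolation=cv2.INTER_CUBIC))
E
```

```text
[ 0.56804675 -0.1787524   0.13360694] [-0.4730202  -0.55511068 -0.70507328] [ 70.4  34.5 133.6]
```

View pics/side_7c.png

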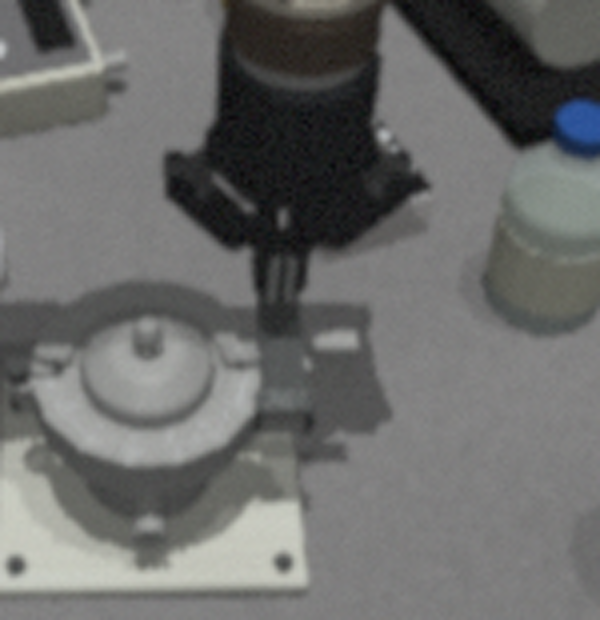

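View pics/wrist_7.png

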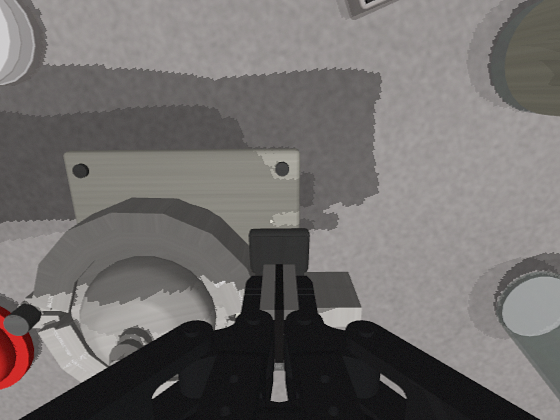

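The pad sits under the fingertips and the ring is still closed. Now the last part down.

{"api": "send_rows", "payload": {"increments": [[[0.1,0,0.16,0,0,0],[0.1,0,0.1,0,0,0],[0,0,0,0,0,0]]]}}

```text
clock: 11.28
eef_pos: [0.5717, -0.169, 0.1205]
tool_rot: [0.823, 0.568, -0.0, -0.001]
ft_force: [-0.0, -0.4, 0.4]
grip_width: -0.0
```

{"api": "send_rows", "payload": {"increments": [[[0.02,0,0.06,0,0,0],[0,0,0,0,0,0]]]}}

```text
clock: 11.52
eef_pos: [0.5723, -0.1687, 0.1181]
tool_rot: [0.823, 0.568, -0.0, -0.0]
ft_force: [0.3, -0.1, 0.1]
grip_width: 0.0001
```

{"api": "send_rows", "payload": {"increments": [[[0,0,0.04,0,0,0],[0,0,0,0,0,0]]]}}

```text
clock: 11.78
eef_pos: [0.5726, -0.1688, 0.117]
tool_rot: [0.823, 0.568, 0.0, 0.0]
ft_force: [-1.4, 0.5, 3.0]
grip_width: -0.0001
```

{"api": "send_rows", "payload": {"increments": [[[0,0,0.04,0,0,0],[0,0,0,0,0,0],[0,0,0,0,0,0]]]}}

```text
clock: 12.15
eef_pos: [0.5728, -0.1688, 0.1168]
tool_rot: [0.823, 0.568, 0.001, 0.001]
ft_force: [-3.7, 1.9, 11.8]
grip_width: 0.0
```

{"api": "send_rows", "payload": {"increments": [[[0,0,-0.4,0,0,0],[0,0,-0.8,0,0,0],[0,0,-0.8,0,0,0],[0,0,-0.6,0,0,0],[0.6,0,0,0,0,0],[0.6,0,0,0,0,0],[0,0,0,0,0,0]]]}}

```text
clock: 13.02
eef_pos: [0.5942, -0.1111, 0.244]
tool_rot: [0.823, 0.569, -0.0, -0.0]
ft_force: [-0.1, 0.0, -0.4]
grip_width: 0.0002
```

```bash
python3 - <<'E'
from h import *
o,d=snap("8"); print(o["eef_pos"],o["ft_force"],trap(o))
s=d["side"]["color"][:,:,::-1]
cv2.imwrite("pics/side_8c.png",cv2.resize(s[215:335,230:350],None,fx=5,fy=5,interpolation=cv2.INTER_CUBIC))
for n in("side","wrist","top"):
    P=cloud(d[n]);r=P[...,:2]-cT;x=r@X;y=r@Y
    m=(abs(x-.07)<.009)&(abs(y-.053)<.008)&(P[...,2]>.05)&(P[...,2]<.14); print(n,m.sum(),np.median(P[m][:,2]) if m.any() else 0)
    m=(abs(x-.098)<.01)&(abs(y-.0085)<.012)&(P[...,2]>.107)&(P[...,2]<.13); print(" ear",m.sum(),y[m].mean() if m.any() else 0)
w=d["wrist"]
cy=lambda h,p:proj(w,[*(cT+p[0]*X+p[1]*Y),h])
print("pred pad",cy(.109,(.07,.053)),"ear",cy(.115,(.098,.014)))
E
```

```text
[ 0.59353504 -0.11280756  0.24394124] [-0.85263642  0.33640425  0.89024564] [ 70.8 105.2 243.9]
side 47 0.10774967914188893
 ear 60 0.006608957614053873
wrist 212 0.10824837192010364
 ear 85 0.012737965437649483
top 0 0
 ear 0 0
pred pad (np.float64(278.18244495812195), np.float64(263.14612542975846)) ear (np.float64(311.3260405977895), np.float64(308.2675948870252))
```

View pics/side_8c.png

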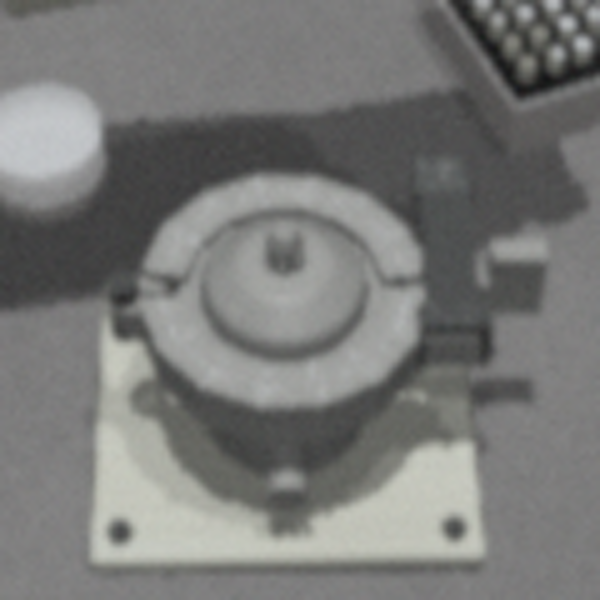

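View pics/wrist_8.png

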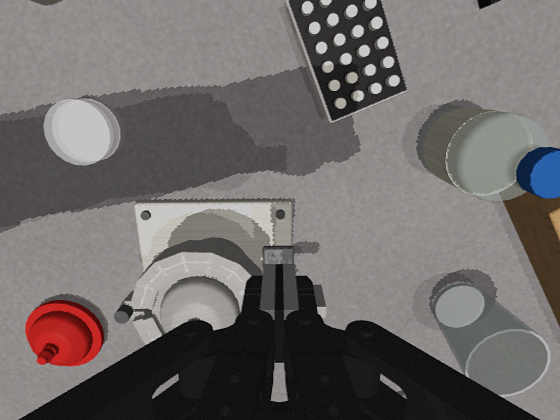

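The latch is down (pad at z 0.108 against 0.109 expected), the ring is closed and the lid is seated. Now to the start key, with the tool staying high.

{"api": "send_rows", "payload": {"increments": [[[0.68,-0.52,0,0,0,0],[0.68,-0.52,0,0,0,0],[0.68,-0.52,0,0,0,0],[0.68,-0.52,0,0,0,0],[0.68,-0.52,0,0,0,0],[0.68,-0.52,0,0,0,0],[0.68,-0.52,0,0,0,0],[0.68,-0.52,0,0,0,0]]]}}

```text
clock: 14.18
eef_pos: [0.4959, 0.2156, 0.2444]
tool_rot: [0.824, 0.567, 0.0, 0.0]
ft_force: [0.6, 0.3, 1.5]
grip_width: -0.0001
```

{"api": "send_rows", "payload": {"increments": [[[0,0,0.6,0,0,0],[0,0,0.6,0,0,0],[0,0,0.6,0,0,0],[0,0,0.6,0,0,0],[0,0,0,0,0,0]]]}}

```text
clock: 14.8
eef_pos: [0.4943, 0.2137, 0.122]
tool_rot: [0.824, 0.567, -0.003, -0.0]
ft_force: [-0.7, -0.6, 0.4]
grip_width: 0.0001
```

```bash
python3 - <<'E'
from h import *
o,d=snap("9"); print(o["eef_pos"],o["ft_force"])
print(proj(d["wrist"],[.496,.215,.0545]),proj(d["wrist"],[o["eef_pos"][0],o["eef_pos"][1],.0545]))
E
```

```text
[0.49659979 0.2149634  0.12498087] [ 0.35753272 -0.36470111  0.24183284]
(np.float64(281.6121916377489), np.float64(229.47329007721598)) (np.float64(282.57174390091177), np.float64(229.1948469373429))
```

View pics/wrist_9.png

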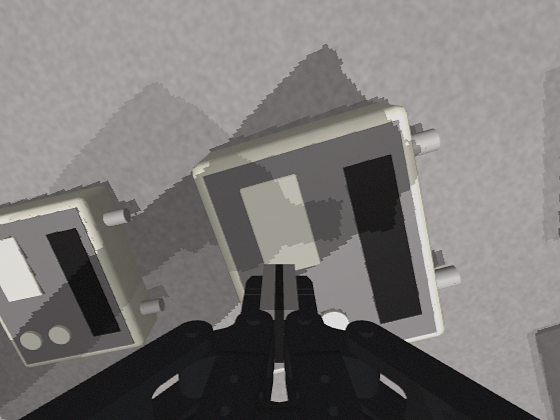

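The projected key centre (282,229) matches the key seen, with corners (240,190), (295,174) and (320,265). I descend and then press in small steps.

{"api": "send_rows", "payload": {"increments": [[[0,0,0.5,0,0,0],[0,0,0.5,0,0,0],[0,0,0.16,0,0,0],[0,0,0,0,0,0],[0,0,0,0,0,0]]]}}

```text
clock: 15.58
eef_pos: [0.4972, 0.2159, 0.0677]
tool_rot: [0.823, 0.568, 0.001, 0.0]
ft_force: [0.1, 1.1, -0.0]
grip_width: 0.0
```

{"api": "send_rows", "payload": {"increments": [[[0,0,0.05,0,0,0],[0,0,0,0,0,0]]]}}

```text
clock: 15.82
eef_pos: [0.4962, 0.2156, 0.0641]
tool_rot: [0.823, 0.568, 0.0, 0.0]
ft_force: [0.3, 0.3, 0.1]
grip_width: -0.0
```

{"api": "send_rows", "payload": {"increments": [[[0,0,0.03,0,0,0],[0,0,0,0,0,0]]]}}

```text
clock: 16.08
eef_pos: [0.4962, 0.2156, 0.0624]
tool_rot: [0.823, 0.568, 0.0, 0.0]
ft_force: [0.2, 0.5, 0.6]
grip_width: -0.0005
```

{"api": "send_rows", "payload": {"increments": [[[0,0,0.03,0,0,0],[0,0,0,0,0,0]]]}}

```text
clock: 16.32
eef_pos: [0.4963, 0.2156, 0.0615]
tool_rot: [0.823, 0.568, 0.0, 0.0]
ft_force: [-1.7, -0.9, 5.7]
grip_width: 0.0003
```

{"api": "send_rows", "payload": {"increments": [[[0,0,0.015,0,0,0],[0,0,0,0,0,0]]]}}

```text
clock: 16.58
eef_pos: [0.4963, 0.2156, 0.0612]
tool_rot: [0.823, 0.568, 0.0, 0.0]
ft_force: [-1.6, -0.7, 8.3]
grip_width: -0.0001
```

About 8 N, so past the 4.5 N threshold. I hold briefly, then let go straight up.

{"api": "send_rows", "payload": {"increments": [[[0,0,0,0,0,0],[0,0,0,0,0,0],[0,0,-0.5,0,0,0],[0,0,-0.8,0,0,0],[0,0,-0.8,0,0,0],[0,0,-0.8,0,0,0],[0,0,-0.5,0,0,0],[0,0,0,0,0,0]]]}}

```text
clock: 17.58
eef_pos: [0.4973, 0.2161, 0.2322]
tool_rot: [0.823, 0.568, 0.002, 0.0]
ft_force: [-0.4, 0.4, -0.6]
grip_width: -0.0003
```

```bash
python3 - <<'E'
from h import *
o,d=snap("10"); print(o["clock"],o["eef_pos"],o["ft_force"])
s=d["side"]["color"][:,:,::-1]
cv2.imwrite("pics/side_10c.png",cv2.resize(s[130:335,150:350],None,fx=2.9,fy=2.9,interpolation=cv2.INTER_CUBIC))
for n in("side","top"):
    P=cloud(d[n]);r=P[...,:2]-cT;x=r@X;y=r@Y
    m=(abs(x-.07)<.009)&(abs(y-.053)<.008)&(P[...,2]>.05)&(P[...,2]<.14); print(n,m.sum(),np.median(P[m][:,2]))
E
```

```text
17.675 [0.49572232 0.21535376 0.22919534] [-0.35988741  0.59694348 -0.26020458]
side 47 0.10777879573807303
top 31 0.10945030808816325
```

View pics/side_10c.png

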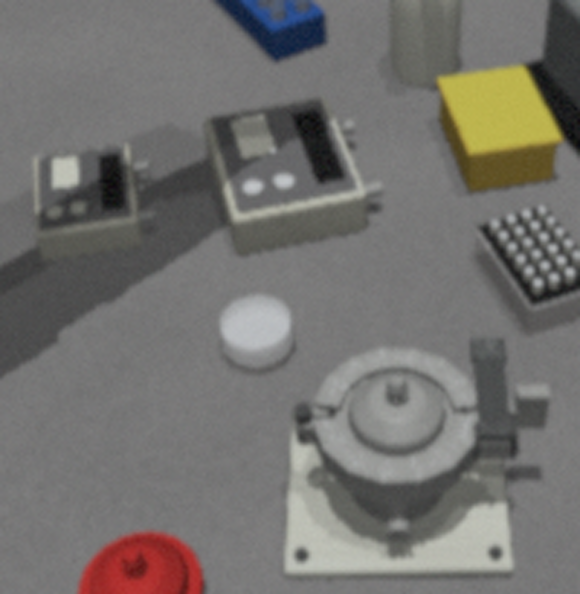

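View pics/top_10.png

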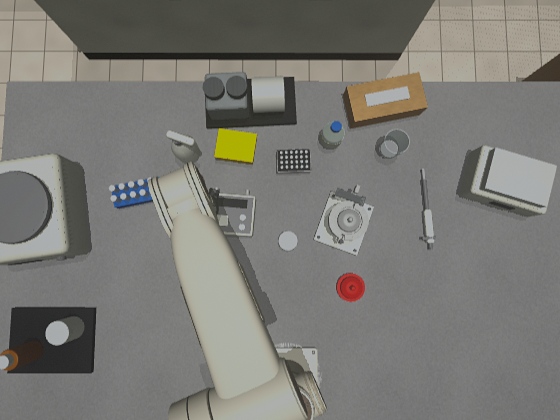

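The ring is closed and latched, the lid is seated, the bystanders are where they were, and the arm is clear. I hand the job in.

```bash
python3 -c "
from workcell import *
print(job_done())"
```

```text
the job is handed in; nothing more can be done
None
```

The clamp ring is shut, the latch is down over it, and the start key was pressed after latching and let go. I handed the job in at about 17.7 s; no verdict was reported.

- **Ring:** I pushed the ear along its arc with the shut fingers until it stopped at about 9 N. Afterwards the side and wrist views showed the ring closed.
- **Latch:** I pushed the pad over and down and pressed it with about 12 N. The pad then measured 108 to 109 mm above the bench, against 109 mm expected when latched.
- **Start key:** I pressed the wide key on the larger controller to about 8 N (it registers at 4.5 N), held it briefly and lifted straight up. The key's travel can't be read directly, so registering rests on that force.
- **Final views:** The lid looked level on the pot, the other bench things looked unmoved, and the tool hung clear at 0.23 m with no contact force.

One reading disagreed: an oblique wrist view put the lid knob about 12 mm off the trap's axis, while the top view put it within 2 mm. I trusted the top view, because the oblique view probably caught the near side of the knob.

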